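Point out the shortest drill core and record the choice

TASK

Choose the core for the next test: of the three asphalt cores that stand upright on their flat ends in a loose row across the worktop in front of the robot, point at the shortest by holding the fingertips just above the middle of its top (a gap of some two to four centimetres) for about three seconds without touching it, and afterwards press the green button all the way down with the fingertips to record the choice, and let go of it. Do not pass low over the other two upright cores or point at them, and do not touch or move any of the three, the caliper or the wooden rod.

Things in the scene. Friction and masses are not known exactly. Their poses are not given: they have to be found in the camera images.
- core_short: loose grey-brown asphalt drill core standing upright on a flat end, 86 mm across, 38 mm high, 0.5 kg, the shortest of the three upright cores; it has a rough broken top. Origin at the middle of its underside (on the worktop), z up
- core_middle: loose grey-brown asphalt drill core standing upright on a flat end, 86 mm across, 57 mm high, 0.8 kg, the middle one in height; it has a rough broken top. Origin at the middle of its underside (on the worktop), z up
- core_tall: loose grey-brown asphalt drill core standing upright on a flat end, 86 mm across, 77 mm high, 1.0 kg, the tallest; it has a rough broken top. Origin at the middle of its underside (on the worktop), z up
- core_short_top (a point): middle of the top face of the shortest upright core, 38 mm above the worktop
- core_middle_top (a point): middle of the top face of the middle upright core, 57 mm above the worktop
- core_tall_top (a point): middle of the top face of the tallest upright core, 77 mm above the worktop
- record_box: grey round button box on an 84 mm square dark steel foot plate, screwed to the worktop to the robot's right; 34 mm high up to the black collar from which the button stands out. Origin at the middle of its underside, z up
- record_button_top (a point): middle of the upper face of the green round push button (38 mm across) on the box, 44 mm above the worktop when up; it stands 10 mm proud of its 54 mm black collar
- record_button (a joint): travel of the green button straight down in m: 0 up, 0.006 fully down (about 5 N); it springs back up when released
- caliper: loose steel vernier caliper lying flat behind the cores, 225 mm long, 74 mm over the jaws, 8 mm high; leave alone. Origin at the middle of its underside, beam along its y axis
- wood_dowel: loose turned wooden rod, 110 mm long along its y axis, 26 mm thick, lying on the worktop to the left in front; leave alone. Origin at the middle of its underside
Not all that is in view belongs to the job. Leave any white look-alike of the core_tall alone.

How it is judged:
On the way, in this order (a step that is already met when the one before it is completed fails the run):
1. the fingertips are held above the middle of the shortest upright core's top, close but not touching, for 2 s (horizontal distance between the grasp point and core_short_top below 0.035 m and z of the grasp point in the frame of core_short_top between 0.015 and 0.085 m), for 2 s.
2. then the green button is pressed down by the fingers (value of joint record_button above 0.0045 m and contact force between the fingers and record_button above 1 N), for 0.05 s.
At the end, for the whole second after the job is handed in: the shortest core was pointed at (2 s, within 35 mm of its middle, grasp point 15 to 85 mm above its top), the button then pressed 4.5 mm or more and is up again; the upright cores stand within 5 mm, caliper and rod within 10 mm, of where they began (value of joint record_button below 0.001 m and distance of each of core_short, core_middle, core_tall from where it was at the start of the episode below 0.005 m and angle between each of core_short, core_middle, core_tall's own z axis and vertical below 0.05 rad and distance of each of caliper, wood_dowel from where it was at the start of the episode below 0.01 m); the robot touches nothing.
It fails at once if an upright core was touched by the robot (contact force between any of the fingers, the arm and core_short above 0.5 N or contact force between any of the fingers, the arm and core_middle above 0.5 N or contact force between any of the fingers, the arm and core_tall above 0.5 N).
It fails at once if an upright core was moved (5 mm), or the caliper or rod (10 mm) (not (distance of each of core_short, core_middle, core_tall from where it was at the start of the episode below 0.005 m and angle between each of core_short, core_middle, core_tall's own z axis and vertical below 0.05 rad and distance of each of caliper, wood_dowel from where it was at the start of the episode below 0.01 m)).
It fails at once if the hand pointed at, or passed low over (grasp point less than 100 mm above the top, within 35 mm of its middle), one of the two higher upright cores ((horizontal distance between the grasp point and core_middle_top below 0.035 m and z of the grasp point in the frame of core_middle_top below 0.1 m) or (horizontal distance between the grasp point and core_tall_top below 0.035 m and z of the grasp point in the frame of core_tall_top below 0.1 m)).
It also fails if it takes over 51 s, if anything falls off the work surface, if the arm or the gripper's body presses on something with over 40 N, if the wrist force passes 120 N, or if a joint passes its speed limit or range.

ROBOT

A 7-joint arm with a two-finger parallel gripper is mounted at the origin on the work surface; the furniture and walls round the work are solid. World frame = base frame: x ahead of the robot, y to its left, z up, the work surface at z = 0. Lengths are in m, angles in rad, forces in N, time in s.
With the tool pointing down it reaches from about 0.4 to 0.925 m from the base axis. Payload 5.6 kg.
Tool frame: the origin (TCP) lies on the centre line of the jaws, within the pads' length; the fingertips stand robot.tip_extent ahead of it and the grasp point (between the pads) lies 8 mm behind it (robot.tip_extent is the distance from the TCP to the fingertips, in m); z points along the fingers, y is the line along which they close (so a half turn about z gives the same grasp; the last joint's range is limited). The gripper opens to 85 mm and grips with 20 to 120 N. Pads are 22 mm wide; open, the fingers measure 114 mm over their backs; the gripper's body (76 mm by 85 mm) begins 54 mm behind the grasp point. The pads swing forward as they close: fully open they stand 13 mm farther back than shut.
Start: joints at [1.061, 0.468, -0.012, 1.603, 0.006, 1.071, -0.056], TCP at [0.292, -0.58, 0.242] pointing down, gripper open.
Joint ranges: [-2.53, 2.53], [-0.31, 2.02], [-1.57, 1.55], [0.28, 2.44], [-1.29, 4.43], [0.15, 1.84], [-2.92, 2.92]. Speed limits (rad/s): [2.57, 2.57, 3.14, 3.14, 3.14, 3.14, 3.14].

INTERFACE

Orientations are given as a unit quaternion [x, y, z, w].
In Python, from cell import state, vision, robot gives the robot as it stands.
- The arm moves only by the tool step_arm, never from a script. Its argument "steps" is a list of rows, each an object with "travel": the shift along the tool's x, y, z in m, a list of three; "twist": the turn, a rotation vector about the tool's x, y, z in degrees, a list of three; "fingers": the closure in counts, from 0 (fully open) to 255 (shut). A call has 1 to 20 rows; each row shifts and turns the commanded pose from where the row before left it, along the tool's axes as they then stand; what a row does not reach is not made up. A row lasts 1/12 s, in which the tool goes at most 41.7 mm and 7.16 degrees, less where a joint would pass 70% of its speed; a pose out of reach is approached as far as the arm can. A call is refused whole if a number of a shift passes 0.0417 or a number of a turn 7.16, either way. A call with a gripper value outside its range is refused whole. The fingers move at their own pace and stop on an object; the grip force is fixed at half the most. Time passes only in rows, so rows that do not move let the fingers close. It gives the time, the measured TCP pose, the force, the opening and the grip force at its end, in the units of the state.
- state(): the state, without advancing time (a new reading comes with each control period).
- vision.camera(name): name is "side" or "top" or "wrist"; returns a dict with "frame" (400x640x3 uint8, blue, green, red), "mtx" (3x3 intrinsics, pixels), "distortion" ([k1, k2, p1, p2, k3] as OpenCV has them; the pictures are not rectified), "origin" and "orientation" of the camera in the world. Camera axes: x right, y up, looking along -z (the intrinsics and any distortion apply to the point x, -y, -z); pixel columns grow to the right and rows downward; lengths in m; the calibration is good to about 2 mm. A picture is of the moment at which its call begins. There is no depth.
- robot.hand_in(): hands the job in; it is judged then, once.
The state is a dict: "clock": time; "q": joint angles; "joint_velocities": joint speeds; "effort": joint torques, N m; "tcp_pos": TCP position; "tcp_rot": TCP orientation; "ft_force": force on the tool from outside, world axes, zero at the start; "ft_torque": the same for the moment, N m; "width": finger opening in m; "gripper_force": force on a finger pad.
Only numpy, scipy, OpenCV 4.12 (cv2) and the standard library are available. Lean on these libraries where they do the work, as an engineer would, in place of code of your own. Each camera call takes 0.05 s, during which the arm holds its last target. There are 200 camera calls.

## Working session

There is one attempt and no reset: what is moved stays moved. The work goes in short steps, Python scripts to look and compute and a tool call to move; the robot and the scene stay as the last step left them, time stands still between calls to the robot, and variables do not carry over. Pictures are saved under pics/ and viewed, at most 10 in all, crops included, and the job is handed in when it is done.

Besides the shell and the picture viewer there is one more tool, called after "Request:" as name(argument=value, ...) on one line, values as JSON. step_arm: Moves the arm, as the interface text tells. Its arguments: {"type":"object","properties":{"steps":{"type":"array"}},"required":["steps"]}

```bash
mkdir -p pics
cat > h.py <<'E'
import numpy as np, cv2
from scipy.spatial.transform import Rotation as R
def ray(c,px):
    p=cv2.undistortPoints(np.array([[px]],float),np.array(c['mtx']),np.array(c['distortion']))[0,0]
    d=R.from_quat(c['orientation']).apply([p[0],-p[1],-1]); return np.array(c['origin']),d
def at(c,px,z):
    o,d=ray(c,px); return o+d*(z-o[2])/d[2]
def proj(c,P):
    q=R.from_quat(c['orientation']).inv().apply(np.atleast_2d(P)-np.array(c['origin']))*[1,-1,-1]
    return cv2.projectPoints(q,np.zeros(3),np.zeros(3),np.array(c['mtx']),np.array(c['distortion']))[0][:,0]
E
python3 - <<'E'
from cell import state,vision,robot
import cv2,pickle
for n in('top','side'):
    c=vision.camera(n);cv2.imwrite(f'pics/{n}0.png',c['frame']);pickle.dump(c,open(f'{n}0.pkl','wb'));print(n,c['origin'],c['orientation'])
s=state();print(s['tcp_pos'],s['tcp_rot'],s['clock'],s['width'],robot.tip_extent)
E
```

```text
top [-0.4737445  -0.28823422  1.32486831] [ 0.26623776 -0.20313597 -0.55569132  0.76096017]
side [0.18175667 1.14257023 0.7652601 ] [-0.06856403  0.49820046  0.85849183 -0.10043438]
[ 0.29224965 -0.58005154  0.24142689] [ 9.72894155e-01  2.31249480e-01 -2.36487456e-04 -7.65536361e-04] 0.1 0.08526104332969875 0.011
```

View pics/top0.png

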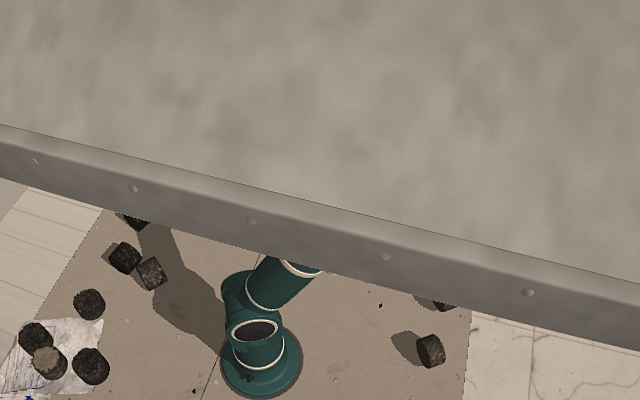

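View pics/side0.png

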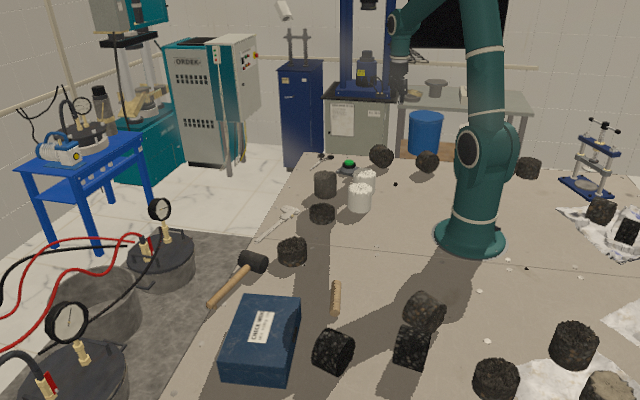

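The top view is blocked by a beam. The side view shows cores in a row at about (325,184), (322,213) and (292,251), a white look-alike at (360,195), the green button at (348,163) and the rod at (335,295). I'll enlarge that area.

Run:
```python
import pickle,cv2
from h import *
c=pickle.load(open('side0.pkl','rb'))
cv2.imwrite('pics/crop.png',cv2.resize(c['frame'][145:275,250:410],None,fx=4.5,fy=4.5,interpolation=cv2.INTER_CUBIC))
for n,px,z in(('a',(325,176),.077),('b',(322,208),.038),('c',(292,243),.057),('btn',(348,163),.044),('dowel',(335,295),.026),('cal',(280,220),0),('w',(360,188),.08)): print(n,at(c,px,z).round(3))
```

```text
a [ 0.499 -0.166  0.077]
b [ 0.473 -0.011  0.038]
c [0.504 0.223 0.057]
btn [ 0.451 -0.358  0.044]
dowel [0.347 0.37  0.026]
cal [0.608 0.033 0.   ]
w [ 0.361 -0.098  0.08 ]
```

View pics/crop.png

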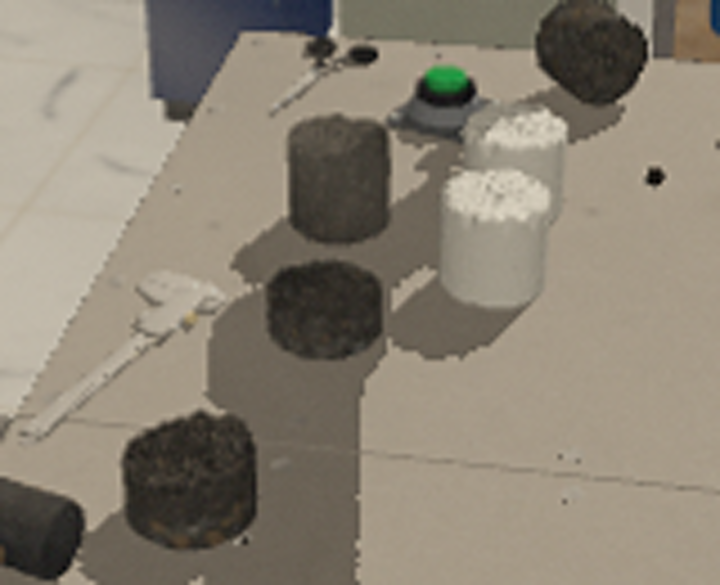

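The crop shows the short core between the tall one (rear) and the middle one (front). Top centres in full-image pixels are tall (325,175), short (322,208), middle (292,244) and button (349,162). The positions agree with the reach and the row layout. I'll go high over to the short core and then check with the wrist camera.

Request:
step_arm(steps=[{"travel": [0.021, -0.0213, -0.002], "twist": [0, 0, 0], "fingers": 255}, {"travel": [0.021, -0.0213, -0.002], "twist": [0, 0, 0], "fingers": 255}, {"travel": [0.021, -0.0213, -0.002], "twist": [0, 0, 0], "fingers": 255}, {"travel": [0.021, -0.0213, -0.002], "twist": [0, 0, 0], "fingers": 255}, {"travel": [0.021, -0.0213, -0.002], "twist": [0, 0, 0], "fingers": 255}, {"travel": [0.021, -0.0213, -0.002], "twist": [0, 0, 0], "fingers": 255}, {"travel": [0.021, -0.0213, -0.002], "twist": [0, 0, 0], "fingers": 255}, {"travel": [0.021, -0.0213, -0.002], "twist": [0, 0, 0], "fingers": 255}, {"travel": [0.021, -0.0213, -0.002], "twist": [0, 0, 0], "fingers": 255}, {"travel": [0.021, -0.0213, -0.002], "twist": [0, 0, 0], "fingers": 255}, {"travel": [0.021, -0.0213, -0.002], "twist": [0, 0, 0], "fingers": 255}, {"travel": [0.021, -0.0213, -0.002], "twist": [0, 0, 0], "fingers": 255}, {"travel": [0.021, -0.0213, -0.002], "twist": [0, 0, 0], "fingers": 255}, {"travel": [0.021, -0.0213, -0.002], "twist": [0, 0, 0], "fingers": 255}, {"travel": [0.021, -0.0213, -0.002], "twist": [0, 0, 0], "fingers": 255}, {"travel": [0.021, -0.0213, -0.002], "twist": [0, 0, 0], "fingers": 255}, {"travel": [0.021, -0.0213, -0.002], "twist": [0, 0, 0], "fingers": 255}, {"travel": [0.021, -0.0213, -0.002], "twist": [0, 0, 0], "fingers": 255}, {"travel": [0.021, -0.0213, -0.002], "twist": [0, 0, 0], "fingers": 255}, {"travel": [0.021, -0.0213, -0.002], "twist": [0, 0, 0], "fingers": 255}])

```text
clock: 1.77
tcp_pos: [0.4758, -0.0097, 0.2822]
tcp_rot: [0.973, 0.231, -0.0, 0.0]
ft_force: [0.0, 0.5, 0.7]
width: 0.0001
gripper_force: 0.0
```

Run:
```python
from cell import state,vision
from h import *
import pickle
c=vision.camera('wrist');pickle.dump(c,open('w1.pkl','wb'))
s=state();print(s['tcp_pos'],s['tcp_rot'],s['clock'],c['origin'])
f=c['frame'].copy()
th=np.linspace(0,2*np.pi,60)
for x,y,z in((.499,-.166,.077),(.473,-.011,.038),(.504,.223,.057)):
    for h in(z,0):
        P=np.c_[x+.043*np.cos(th),y+.043*np.sin(th),0*th+h]
        cv2.polylines(f,[proj(c,P).astype(int)],True,(0,0,255) if h else (255,0,0),1)
cv2.imwrite('pics/w1.png',f)
```

```text
[ 0.47752594 -0.00312162  0.28292609] [ 0.97202193  0.23488005  0.00153482 -0.00154356] 1.8167 [0.53729355 0.02077891 0.41381995]
```

View pics/w1.png

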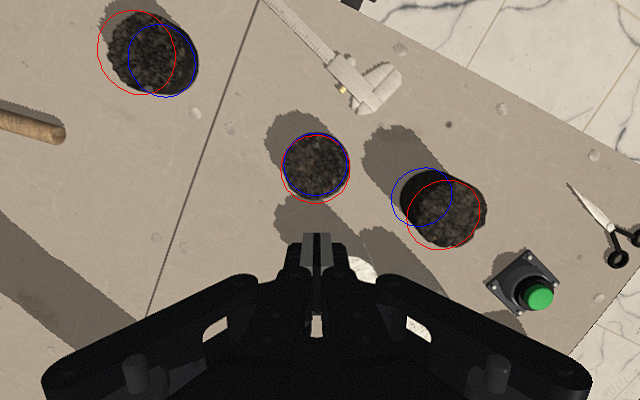

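The wrist view, with predicted outlines drawn in, shows the short core at (316,165), tall top (447,212), middle (145,52) and button (539,299). The outlines are within about 1 cm, but the arm was still settling. I'll measure again now that it's at rest.

Run:
```python
from cell import state,vision
from h import *
for i in range(4): c=vision.camera('wrist')
s=state();print(s['tcp_pos'],s['clock'],np.abs(s['joint_velocities']).max())
f=c['frame']; cv2.imwrite('pics/w2.png',cv2.resize(f[100:330,250:600],None,fx=2.2,fy=2.2))
import pickle;pickle.dump(c,open('w2.pkl','wb'))
h=cv2.cvtColor(f,cv2.COLOR_BGR2HSV)
m=cv2.inRange(h,(45,100,60),(85,255,255)); n,l,st,ce=cv2.connectedComponentsWithStats(m)
i=1+st[1:,4].argmax();print('btn',ce[i],st[i],at(c,ce[i],.044))
```

```text
[ 0.4754662  -0.01171572  0.28185493] 2.0167 0.016964606632368304
btn [539.67108168 298.79249448] [527 286  26  25 453] [ 0.45351987 -0.37841488  0.044     ]
```

View pics/w2.png

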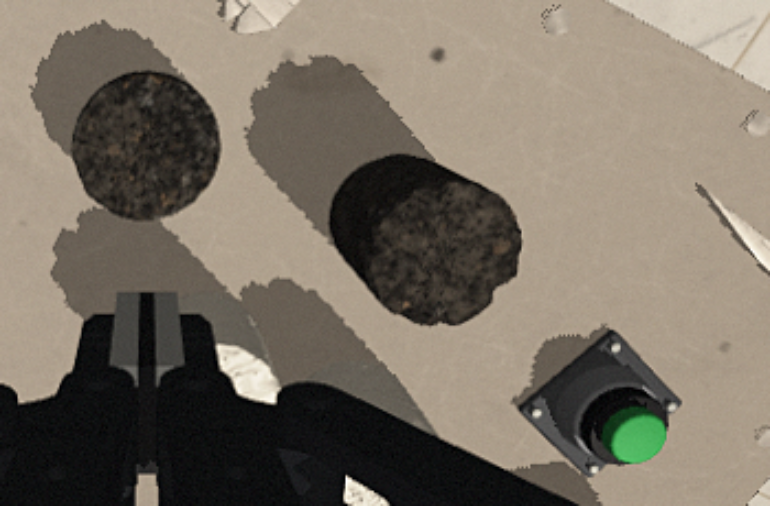

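The short core's top is centred at crop (146,146), which is pixel (316.4,166.4). The tall top is at crop (445,252) and the button at crop (634,437).

Run:
```python
from cell import state
from h import *
import pickle
c=pickle.load(open('w2.pkl','rb'));s=state();M=R.from_quat(s['tcp_rot']);t=np.array(s['tcp_pos'])
for n,p,z in(('short',(316.4,166.4),.038),('tall',(250+445/2.2,100+252/2.2),.077),('btn',(539,299),.044)):
    P=at(c,p,z);print(n,P.round(4),'tool delta',M.inv().apply(P-t).round(4))
print('tip px',proj(c,t+M.apply([0,0,.011])),c['origin'])
```

```text
short [ 0.4779 -0.0107  0.038 ] tool delta [2.900e-03 2.000e-04 2.439e-01]
tall [ 0.5053 -0.175   0.077 ] tool delta [-0.0465  0.1593  0.2049]
btn [ 0.4528 -0.3777  0.044 ] tool delta [-0.1845  0.3167  0.2381]
tip px [[316.63760753 251.60478576]] [0.53712029 0.01993102 0.41350345]
```

Request:
step_arm(steps=[{"travel": [0.003, 0, 0.015], "twist": [0, 0, 0], "fingers": 255}, {"travel": [0, 0, 0.03], "twist": [0, 0, 0], "fingers": 255}, {"travel": [0, 0, 0.03], "twist": [0, 0, 0], "fingers": 255}, {"travel": [0, 0, 0.03], "twist": [0, 0, 0], "fingers": 255}, {"travel": [0, 0, 0.03], "twist": [0, 0, 0], "fingers": 255}, {"travel": [0, 0, 0.025], "twist": [0, 0, 0], "fingers": 255}, {"travel": [0, 0, 0.02], "twist": [0, 0, 0], "fingers": 255}, {"travel": [0, 0, 0.01], "twist": [0, 0, 0], "fingers": 255}, {"travel": [0, 0, 0.01], "twist": [0, 0, 0], "fingers": 255}, {"travel": [0, 0, 0], "twist": [0, 0, 0], "fingers": 255}, {"travel": [0, 0, 0], "twist": [0, 0, 0], "fingers": 255}, {"travel": [0, 0, 0], "twist": [0, 0, 0], "fingers": 255}])

```text
clock: 3.02
tcp_pos: [0.4794, -0.0099, 0.0833]
tcp_rot: [0.973, 0.231, 0.001, 0.0]
ft_force: [0.0, -0.8, 0.4]
width: 0.0004
gripper_force: 0.0
```

Run:
```python
from cell import vision
import cv2
c=vision.camera('side');cv2.imwrite('pics/s2.png',cv2.resize(c['frame'][120:280,240:420],None,fx=3.5,fy=3.5,interpolation=cv2.INTER_CUBIC))
```

```text
(no output)
```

View pics/s2.png

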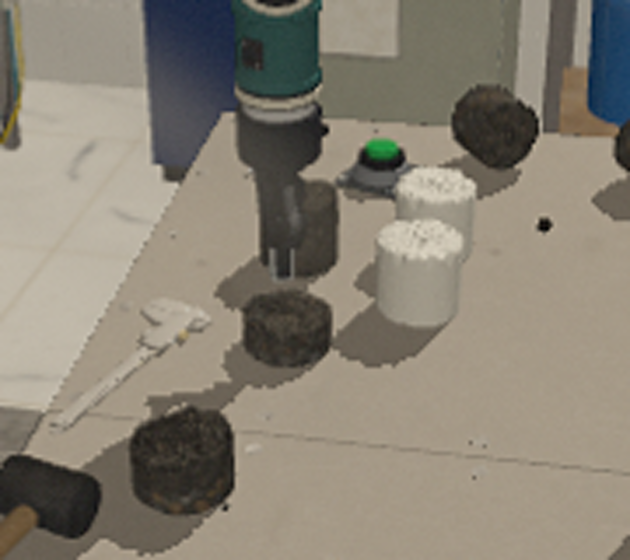

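The fingertips, at crop (283,275), hover over the middle of the short core's top at about (287,310), with a visible gap. Holding there.

Request:
step_arm(steps=[{"travel": [0, 0, 0], "twist": [0, 0, 0], "fingers": 255}, {"travel": [0, 0, 0], "twist": [0, 0, 0], "fingers": 255}, {"travel": [0, 0, 0], "twist": [0, 0, 0], "fingers": 255}, {"travel": [0, 0, 0], "twist": [0, 0, 0], "fingers": 255}, {"travel": [0, 0, 0], "twist": [0, 0, 0], "fingers": 255}, {"travel": [0, 0, 0], "twist": [0, 0, 0], "fingers": 255}, {"travel": [0, 0, 0], "twist": [0, 0, 0], "fingers": 255}, {"travel": [0, 0, 0], "twist": [0, 0, 0], "fingers": 255}, {"travel": [0, 0, 0], "twist": [0, 0, 0], "fingers": 255}, {"travel": [0, 0, 0], "twist": [0, 0, 0], "fingers": 255}, {"travel": [0, 0, 0], "twist": [0, 0, 0], "fingers": 255}, {"travel": [0, 0, 0], "twist": [0, 0, 0], "fingers": 255}, {"travel": [0, 0, 0], "twist": [0, 0, 0], "fingers": 255}, {"travel": [0, 0, 0], "twist": [0, 0, 0], "fingers": 255}, {"travel": [0, 0, 0], "twist": [0, 0, 0], "fingers": 255}, {"travel": [0, 0, 0], "twist": [0, 0, 0], "fingers": 255}, {"travel": [0, 0, 0], "twist": [0, 0, 0], "fingers": 255}, {"travel": [0, 0, 0], "twist": [0, 0, 0], "fingers": 255}, {"travel": [0, 0, 0], "twist": [0, 0, 0], "fingers": 255}, {"travel": [0, 0, 0], "twist": [0, 0, 0], "fingers": 255}])

```text
clock: 4.73
tcp_pos: [0.4785, -0.0097, 0.0823]
tcp_rot: [0.973, 0.231, -0.0, 0.0]
ft_force: [-0.6, 0.1, 0.4]
width: 0.0001
gripper_force: 0.0
```

Request:
step_arm(steps=[{"travel": [0, 0, 0], "twist": [0, 0, 0], "fingers": 255}, {"travel": [0, 0, 0], "twist": [0, 0, 0], "fingers": 255}, {"travel": [0, 0, 0], "twist": [0, 0, 0], "fingers": 255}, {"travel": [0, 0, 0], "twist": [0, 0, 0], "fingers": 255}, {"travel": [0, 0, 0], "twist": [0, 0, 0], "fingers": 255}, {"travel": [0, 0, 0], "twist": [0, 0, 0], "fingers": 255}, {"travel": [0, 0, 0], "twist": [0, 0, 0], "fingers": 255}, {"travel": [0, 0, 0], "twist": [0, 0, 0], "fingers": 255}, {"travel": [0, 0, 0], "twist": [0, 0, 0], "fingers": 255}, {"travel": [0, 0, 0], "twist": [0, 0, 0], "fingers": 255}, {"travel": [0, 0, 0], "twist": [0, 0, 0], "fingers": 255}, {"travel": [0, 0, 0], "twist": [0, 0, 0], "fingers": 255}, {"travel": [0, 0, 0], "twist": [0, 0, 0], "fingers": 255}, {"travel": [0, 0, -0.02], "twist": [0, 0, 0], "fingers": 255}, {"travel": [0, 0, -0.03], "twist": [0, 0, 0], "fingers": 255}, {"travel": [0, 0, -0.03], "twist": [0, 0, 0], "fingers": 255}, {"travel": [0, 0, -0.03], "twist": [0, 0, 0], "fingers": 255}, {"travel": [0, 0, -0.03], "twist": [0, 0, 0], "fingers": 255}, {"travel": [0, 0, -0.03], "twist": [0, 0, 0], "fingers": 255}, {"travel": [0, 0, -0.03], "twist": [0, 0, 0], "fingers": 255}])

```text
clock: 6.4
tcp_pos: [0.4782, -0.0096, 0.2839]
tcp_rot: [0.973, 0.231, 0.0, 0.0]
ft_force: [1.5, 0.1, -0.6]
width: -0.0002
gripper_force: 0.0
```

Request:
step_arm(steps=[{"travel": [-0.0145, 0.0244, 0], "twist": [0, 0, 0], "fingers": 255}, {"travel": [-0.0145, 0.0244, 0], "twist": [0, 0, 0], "fingers": 255}, {"travel": [-0.0145, 0.0244, 0], "twist": [0, 0, 0], "fingers": 255}, {"travel": [-0.0145, 0.0244, 0], "twist": [0, 0, 0], "fingers": 255}, {"travel": [-0.0145, 0.0244, 0], "twist": [0, 0, 0], "fingers": 255}, {"travel": [-0.0145, 0.0244, 0], "twist": [0, 0, 0], "fingers": 255}, {"travel": [-0.0145, 0.0244, 0], "twist": [0, 0, 0], "fingers": 255}, {"travel": [-0.0145, 0.0244, 0], "twist": [0, 0, 0], "fingers": 255}, {"travel": [-0.0145, 0.0244, 0], "twist": [0, 0, 0], "fingers": 255}, {"travel": [-0.0145, 0.0244, 0], "twist": [0, 0, 0], "fingers": 255}, {"travel": [-0.0145, 0.0244, 0], "twist": [0, 0, 0], "fingers": 255}, {"travel": [-0.0145, 0.0244, 0], "twist": [0, 0, 0], "fingers": 255}, {"travel": [-0.0145, 0.0244, 0], "twist": [0, 0, 0], "fingers": 255}, {"travel": [0, 0, 0.02], "twist": [0, 0, 0], "fingers": 255}, {"travel": [0, 0, 0.03], "twist": [0, 0, 0], "fingers": 255}, {"travel": [0, 0, 0.02], "twist": [0, 0, 0], "fingers": 255}, {"travel": [0, 0, 0], "twist": [0, 0, 0], "fingers": 255}, {"travel": [0, 0, 0], "twist": [0, 0, 0], "fingers": 255}, {"travel": [0, 0, 0], "twist": [0, 0, 0], "fingers": 255}])

```text
clock: 7.98
tcp_pos: [0.4537, -0.3782, 0.2136]
tcp_rot: [0.973, 0.231, 0.001, 0.001]
ft_force: [0.8, 0.4, 1.2]
width: 0.0002
gripper_force: 0.0
```

Run:
```python
from cell import state,vision
from h import *
c=vision.camera('wrist');s=state();t=np.array(s['tcp_pos']);M=R.from_quat(s['tcp_rot'])
f=c['frame'];m=cv2.inRange(cv2.cvtColor(f,cv2.COLOR_BGR2HSV),(45,100,60),(85,255,255)); n,l,st,ce=cv2.connectedComponentsWithStats(m)
i=1+st[1:,4].argmax();P=at(c,ce[i],.044);print(t,ce[i],st[i],P,M.inv().apply(P-t))
cv2.imwrite('pics/w3.png',f)
```

```text
[ 0.45394389 -0.37828133  0.21406037] [316.29463415 182.53756098] [ 299  165   36   36 1025] [ 0.45332441 -0.37967752  0.044     ] [-0.00139316  0.00051573  0.17006074]
```

View pics/w3.png

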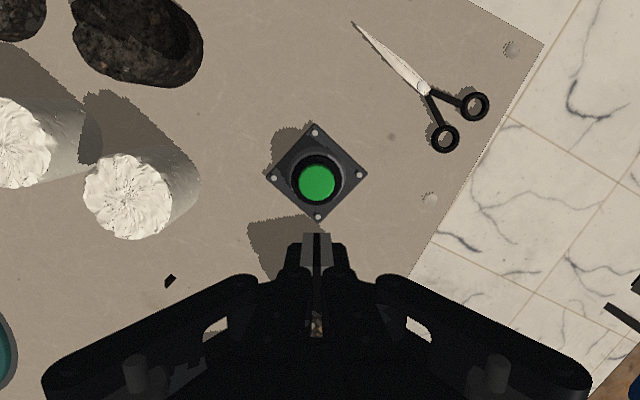

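The button, at (316,183), is 1.5 mm off directly under the tips. Descending to about 7 mm above it.

Request:
step_arm(steps=[{"travel": [-0.001, 0, 0.02], "twist": [0, 0, 0], "fingers": 255}, {"travel": [0, 0, 0.03], "twist": [0, 0, 0], "fingers": 255}, {"travel": [0, 0, 0.03], "twist": [0, 0, 0], "fingers": 255}, {"travel": [0, 0, 0.03], "twist": [0, 0, 0], "fingers": 255}, {"travel": [0, 0, 0.02], "twist": [0, 0, 0], "fingers": 255}, {"travel": [0, 0, 0.015], "twist": [0, 0, 0], "fingers": 255}, {"travel": [0, 0, 0.007], "twist": [0, 0, 0], "fingers": 255}, {"travel": [0, 0, 0], "twist": [0, 0, 0], "fingers": 255}, {"travel": [0, 0, 0], "twist": [0, 0, 0], "fingers": 255}, {"travel": [0, 0, 0], "twist": [0, 0, 0], "fingers": 255}, {"travel": [0, 0, 0], "twist": [0, 0, 0], "fingers": 255}])

```text
clock: 8.95
tcp_pos: [0.453, -0.379, 0.0619]
tcp_rot: [0.973, 0.231, 0.001, 0.001]
ft_force: [0.2, -0.9, 0.1]
width: 0.0
gripper_force: 0.0
```

Request:
step_arm(steps=[{"travel": [0, 0, 0.003], "twist": [0, 0, 0], "fingers": 255}, {"travel": [0, 0, 0.003], "twist": [0, 0, 0], "fingers": 255}, {"travel": [0, 0, 0.002], "twist": [0, 0, 0], "fingers": 255}, {"travel": [0, 0, 0.002], "twist": [0, 0, 0], "fingers": 255}, {"travel": [0, 0, 0], "twist": [0, 0, 0], "fingers": 255}, {"travel": [0, 0, 0], "twist": [0, 0, 0], "fingers": 255}])

```text
clock: 9.45
tcp_pos: [0.4524, -0.3786, 0.0506]
tcp_rot: [0.973, 0.231, 0.0, 0.0]
ft_force: [1.0, -0.0, 3.7]
width: 0.0004
gripper_force: 2.0
```

Request:
step_arm(steps=[{"travel": [0, 0, 0.001], "twist": [0, 0, 0], "fingers": 255}, {"travel": [0, 0, 0.001], "twist": [0, 0, 0], "fingers": 255}, {"travel": [0, 0, 0.001], "twist": [0, 0, 0], "fingers": 255}, {"travel": [0, 0, 0], "twist": [0, 0, 0], "fingers": 255}, {"travel": [0, 0, 0], "twist": [0, 0, 0], "fingers": 255}, {"travel": [0, 0, 0], "twist": [0, 0, 0], "fingers": 255}])

```text
clock: 9.95
tcp_pos: [0.4526, -0.3786, 0.0489]
tcp_rot: [0.973, 0.231, 0.0, 0.001]
ft_force: [-2.7, 1.7, 16.4]
width: -0.0002
gripper_force: 7.5
```

At 16 N with the tip at z = 0.038, the button is bottomed. Releasing and retreating.

Request:
step_arm(steps=[{"travel": [0, 0, -0.005], "twist": [0, 0, 0], "fingers": 255}, {"travel": [0, 0, -0.015], "twist": [0, 0, 0], "fingers": 255}, {"travel": [0, 0, -0.03], "twist": [0, 0, 0], "fingers": 255}, {"travel": [0, 0, -0.03], "twist": [0, 0, 0], "fingers": 255}, {"travel": [0, 0, -0.03], "twist": [0, 0, 0], "fingers": 255}, {"travel": [0, 0, -0.03], "twist": [0, 0, 0], "fingers": 255}, {"travel": [0, 0, -0.02], "twist": [0, 0, 0], "fingers": 255}, {"travel": [0, 0, 0], "twist": [0, 0, 0], "fingers": 255}, {"travel": [0, 0, 0], "twist": [0, 0, 0], "fingers": 255}, {"travel": [0, 0, 0], "twist": [0, 0, 0], "fingers": 255}, {"travel": [0, 0, 0], "twist": [0, 0, 0], "fingers": 255}])

```text
clock: 10.87
tcp_pos: [0.4511, -0.3775, 0.2054]
tcp_rot: [0.973, 0.231, -0.001, -0.001]
ft_force: [-0.1, -0.1, 0.4]
width: 0.0
gripper_force: 0.0
```

Run:
```python
from cell import state,robot
s=state();print(s['tcp_pos'],s['ft_force'],s['clock']);print(robot.hand_in())
```

```text
[ 0.45106637 -0.37751001  0.20538112] [-0.10873484 -0.10921241  0.43892974] 10.8667
the job is handed in; nothing more can be done
None
```

I held the fingertips about 3 cm above the middle of the shortest core for just over 3 s, then pressed the green button until it bottomed and released it; the job was handed in at 10.9 s with no verdict returned, and I took no last picture to confirm nothing had moved.

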